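Set the torque screwdriver and tighten the globe foot's pivot screw

TASK

The torque screwdriver stands blade-down in its wooden stand: turn its scale sleeve clockwise to 7, so that it sits in the click at 7. Then take the screwdriver, set its blade in the slot of the big brass screw in the globe foot's pivot cup and tighten the screw clockwise until it will go no further. Put the screwdriver back upright in its stand, fully home with the sleeve still at 7, and do not push the other things on the bench about.

Things in the scene. Friction and masses are not known exactly. Their poses are not given: they have to be found in the camera images.
- driver: Torque screwdriver, 162 mm, 0.3 kg, loose, standing blade-down in the stand. Origin: centre of its hex collar's underside, z up. Above: hex collar to 16 mm (34 mm across flats, flats facing its own +x and every 60 deg), round black barrel 36 mm wide to 62, silver sleeve 30 mm wide to 102.5, cap to 106.5. Below: 8 mm shank, blade 12 x 2 mm, tip 55 mm down. Index line on the shoulder's +x side.
- sleeve (a joint): Turn of the scale sleeve on the barrel, rad, growing clockwise seen from above. 11 lines, 0 to 10, long ones at 0, 5, 10; number k is at the barrel's index line at 0.4189*k (24 deg a number); end stops at 0 and 10. A spring click holds each number: about 0.1 N m lifts it to the next; let go between two, it falls into the nearer. Starts at 0, 1 or 2.
- sleeve_grip (a point): On the sleeve's axis, 88 mm above the driver's origin and 26 mm above the 36 mm barrel's shoulder: a good height to grip the 30 mm sleeve, at any yaw. Turning the sleeve first turns the loose barrel in its socket, by up to about 9 deg each way, until the socket stops it.
- driver_barrel (a point): On the driver's axis, 48 mm above its origin and 14 mm below the barrel's shoulder: a good height to grip the 36 mm barrel (any yaw, firmly, 40 N) to lift and turn the tool, the slimmer sleeve staying free between the fingers. The tool's top is 58.5 mm above this point.
- blade_tip (a point): Middle of the blade's tip edge; x along its 12 mm width, y through its 2 mm thickness. Blade and shank turn with the barrel through a slipping clutch: above about 0.5 N m the barrel turns on while the blade stands still. At the start the blade is within 0.7 rad of the barrel's x.
- stand: Wooden screwdriver stand fixed to the bench: 110 mm square foot 12 mm thick, hexagonal post 60 mm across with a hexagonal socket in its top. Origin: centre of its underside, z up. Socket flats face its own +x and every 60 deg, as do the collar's in it.
- stand_socket (a point): Centre of the ledge in the socket, 70 mm above the bench, on which the collar's underside rests when fully home. Socket 36.5 mm across flats (collar 34), 15.5 mm deep, with a bevelled lip above to 90 mm over the bench; an 18 mm hole runs down through the ledge for the shank. Any of the six ways round will do.
- globe_foot: Turned dark wooden foot of a globe, 128 mm wide, between three cleats on a 170 mm square plywood board fixed to the bench; in its middle a brass pivot cup 44 mm wide, inside 30 mm, rim 62 mm above the bench. Origin: centre of the board's underside.
- screw_slot (a point): Middle of the slot, level with the screw head's flat top, 58 mm above the bench (4 mm below the cup's rim), on the cup's axis; turns with the screw, x along the slot. Head 27 mm wide; slot right across it, 3.5 mm wide with rounded edges (radius 1.5 mm), 6 mm deep.
- screw (a joint): Turn of the screw, rad, growing clockwise seen from above (tightening): starts between 0 and 0.25, hard stop at 1.40 (tight). It resists with about 0.12 N m until the stop. It does not rise or sink.
- water_mug: Bystander: steel mug, 76 mm in diameter, 90 mm high. Origin under its centre.
- paint_tin: Bystander: flat watercolour tin, 100 x 150 x 17 mm. Origin under its centre.
- wash_brush: Bystander: brush lying flat, 190 mm long. Origin under its middle.
- jar: Bystander: glass jar, 64 mm in diameter, 110 mm high. Origin under its centre.

How it is judged:
By the outcome, as a careful person would: the job done as asked, in the order asked, and still so for the second after the job is handed in, with the robot touching nothing.
It also fails if it takes over 72 s, if anything falls off the work surface, if the arm or the gripper's body presses on something with over 40 N, if the wrist force passes 120 N, or if a joint passes its speed limit or range.

ROBOT

A 6-joint arm with a two-finger parallel gripper is mounted at the origin on the work surface. World frame = base frame: x ahead of the robot, y to its left, z up, the work surface at z = 0. Lengths are in m, angles in rad, forces in N, time in s.
With the tool pointing down it reaches from about 0.3 to 0.825 m from the base axis. Payload 5.4 kg.
Tool frame: the origin (TCP) lies on the mounting face of the last link; the fingertips stand 190 mm ahead of it and the grasp point (between the pads) lies 171 mm ahead of it (manip.tips_ahead is the distance from the TCP to the fingertips, in m); z points along the fingers, y is the line along which they close (so a half turn about z gives the same grasp; the last joint's range is limited). The gripper opens to 92 mm and grips with 3 to 60 N. Pads are 20 mm wide; open, the fingers measure 128 mm over their backs; the gripper's body (75 mm by 189 mm) begins 69 mm behind the grasp point.
Start: joints at [1.023, 0.158, 1.597, -0, 1.386, -0.21], TCP at [0.191, 0.542, 0.405] pointing down, gripper open.
Joint ranges: [-2.91, 2.91], [-0.94, 2.29], [0.18, 2.7], [-1.29, 4.43], [0.17, 2.64], [-3, 3]. Speed limits (rad/s): [2.57, 2.57, 3.14, 3.14, 3.14, 3.14].

INTERFACE

Orientations are given as a unit quaternion [x, y, z, w].
In Python, from rig import manip gives the robot as it stands.
- The arm moves only by the shell command python3 -m crank 'ROWS' [OPENING]. ROWS is a JSON object of lists of equal length, an entry for each row: "dp": the shift along the tool's x, y, z scaled (see below), a list of three; "rot": the turn, a rotation vector about the tool's x, y, z scaled (see below), a list of three. In form: {"dp": [[dx, dy, dz], ...], "rot": [[rx, ry, rz], ...]}. A call has 1 to 8 rows; each row is the pose to reach, as a shift and turn from the pose commanded when the call began, along the tool's axes at that moment; what a row does not reach only later rows make up. The controller multiplies each number of a shift by 500 mm and each number of a turn by 60 degrees. A row lasts 1/10 s, in which the tool goes at most 50 mm and 8.59 degrees, less where a joint would pass 70% of its speed; a pose out of reach is approached as far as the arm can. A call with a number of a shift or a turn outside -1 to 1 is refused whole. A call with a gripper value outside its range is refused whole. OPENING is the opening, from 0 (shut) to 1 (fully open), set as the call begins (- or left out, the last holds). The fingers move at their own pace and stop on an object; the grip force is fixed at half the most. Time passes only in rows, so rows that repeat a pose let the fingers close. It gives the time, the measured TCP pose, the force, the opening and the grip force at its end, in the units of the state.
- manip.sense(): the state, without advancing time (a new reading comes with each control period).
- manip.snapshot(name): name is "scene" or "side" or "wrist"; returns a dict with "color" (420x560x3 uint8, red, green, blue), "fx", "fy", "cx", "cy" (pixels), "D" ([k1, k2, p1, p2, k3] as OpenCV has them; the pictures are not rectified), "position" and "attitude" of the camera in the world; the wrist camera has in their place "mount" (4x4, takes a point from camera to tool coordinates, whose origin is the TCP and whose axes are the flange's). Camera axes: x right, y down, z forward; pixel columns grow to the right and rows downward; lengths in m; the calibration is good to about 2 mm. A picture is of the moment at which its call begins: read the wrist's pose just before it. There is no depth.
- manip.close_job(): hands the job in; it is judged then, once.
The state is a dict: "clock": time; "joint_pos": joint angles; "qvel": joint speeds; "joint_efforts": joint torques, N m; "position": TCP position; "tcp_rot": TCP orientation; "wrist_force": force on the tool from outside, world axes, zero at the start; "torque": the same for the moment, N m; "gripper_width": finger opening in m; "gripper_force": force on a finger pad.
Only numpy, scipy, OpenCV 4.12 (cv2) and the standard library are available. Lean on these libraries where they do the work, as an engineer would, in place of code of your own. Each camera call takes 0.05 s, during which the arm holds its last target. There are 200 camera calls.

## Working session

There is one attempt and no reset: what is moved stays moved. The work goes in short steps, Python scripts to look and compute and a shell command to move; the robot and the scene stay as the last step left them, time stands still between calls to the robot, and variables do not carry over. Pictures are saved under pics/ and viewed, at most 10 in all, crops included, and the job is handed in when it is done.

```bash
mkdir -p pics; ls; python3 - <<'E'
from rig import manip
import cv2,numpy as np
s=manip.sense();print({k:np.round(v,3).tolist() for k,v in s.items()})
a=[]
for n in("scene","side","wrist"):
    c=manip.snapshot(n);cv2.imwrite(f"pics/{n}0.png",c["color"][:,:,::-1]);print(n,{k:np.round(v,4).tolist() for k,v in c.items() if k!="color"})
    a.append(c["color"][:,:,::-1])
E
```

```text
pics
{'clock': 0.0, 'joint_pos': [1.023, 0.159, 1.598, -0.0, 1.386, -0.21], 'qvel': [-0.0, -0.001, -0.001, -0.002, 0.001, 0.0], 'joint_efforts': [0.001, -38.555, -32.212, 0.07, 0.037, -0.0], 'position': [0.19, 0.542, 0.404], 'tcp_rot': [0.168, 0.986, -0.001, -0.0], 'wrist_force': [-0.276, 0.52, 0.295], 'torque': [-0.012, 0.018, -0.019], 'gripper_force': 0.0, 'gripper_width': 0.092}
scene {'fx': 443.7485, 'fy': 443.7485, 'cx': 287.1244, 'cy': 201.6109, 'D': [-0.1073, 0.0, 0.0, 0.0, 0.0], 'position': [1.0469, -0.2296, 0.9828], 'attitude': [0.8363, 0.4791, -0.1307, -0.2323]}
side {'fx': 406.6511, 'fy': 406.6511, 'cx': 279.5656, 'cy': 206.8738, 'D': [-0.0715, 0.0, 0.0, 0.0, 0.0], 'position': [0.2957, -0.8671, 0.6726], 'attitude': [0.8538, -0.1378, 0.0817, -0.4953]}
wrist {'fx': 316.4022, 'fy': 316.4022, 'cx': 276.7861, 'cy': 213.7179, 'D': [-0.0661, 0.0, 0.0, 0.0, 0.0], 'mount': [[0.0005, -0.9579, -0.2872, 0.0818], [1.0, 0.0005, -0.0, -0.0005], [0.0002, -0.2872, 0.9579, 0.0188], [0.0, 0.0, 0.0, 1.0]]}
```

View pics/scene0.png

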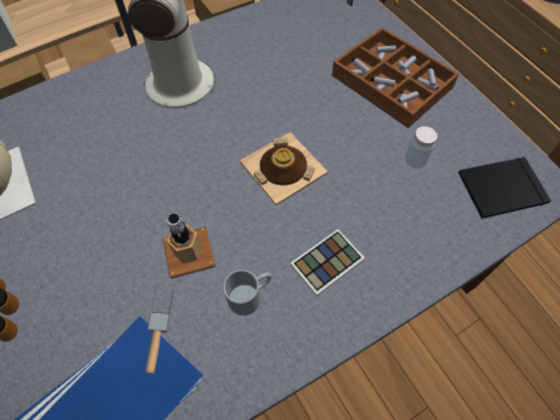

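View pics/wrist0.png

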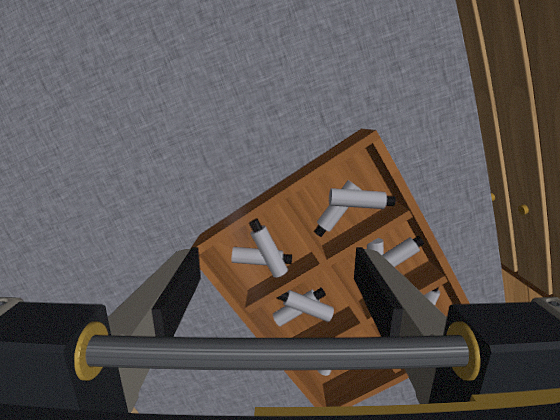

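Scene view: driver cap at about (174,217), stand foot around (189,251), globe cup at (284,157); mug (243,290), tin (328,261), jar (424,143). The wrist view shows only the tube tray.

```bash
cat > h.py <<'E'
from rig import manip
import cv2,numpy as np
from scipy.spatial.transform import Rotation as R
def cam(n):
    s=manip.sense();c=manip.snapshot(n)
    K=np.array([[c["fx"],0,c["cx"]],[0,c["fy"],c["cy"]],[0,0,1]]);D=np.array(c["D"])
    if n=="wrist":
        T=np.eye(4);T[:3,:3]=R.from_quat(s["tcp_rot"]).as_matrix();T[:3,3]=s["position"];T=T@np.array(c["mount"])
        Rm,p=T[:3,:3],T[:3,3]
    else: Rm,p=R.from_quat(c["attitude"]).as_matrix(),np.array(c["position"])
    return dict(img=c["color"][:,:,::-1].copy(),K=K,D=D,R=Rm,p=p)
def ray(c,uv,z):
    x=cv2.undistortPoints(np.array([[uv]],float),c["K"],c["D"])[0,0]
    d=c["R"]@np.array([x[0],x[1],1]);return c["p"]+d*(z-c["p"][2])/d[2]
def proj(c,P):
    Pc=(np.atleast_2d(P)-c["p"])@c["R"]
    return cv2.projectPoints(Pc,np.zeros(3),np.zeros(3),c["K"],c["D"])[0][:,0]
def goto(P,yaw):
    """grasp point P, tool down, tool-y (closing line) at world angle yaw (mod pi, nearest). prints dp,rot in crank units"""
    s=manip.sense();R0=R.from_quat(s["tcp_rot"]);Y0=R0.as_matrix()[:,1];y0=np.arctan2(Y0[1],Y0[0])
    d=(yaw-y0+np.pi/2)%np.pi-np.pi/2; y=y0+d
    Y=np.array([np.cos(y),np.sin(y),0]);Z=np.array([0,0,-1.]);M=np.c_[np.cross(Y,Z),Y,Z]
    t=np.array(P)+[0,0,.171]-s["position"]
    print("clock",round(s["clock"],2),"dp",np.round(R0.inv().apply(t)/.5,4).tolist(),"rot",np.round((R0.inv()*R.from_matrix(M)).as_rotvec()/np.radians(60),4).tolist(),"q6",round(s["joint_pos"][5],2),"yaw0",round(np.degrees(y0),1))
def save(img,name,crop=None,f=1):
    if crop: x0,y0,x1,y1=crop;img=img[y0:y1,x0:x1]
    cv2.imwrite(f"pics/{name}.png",cv2.resize(img,None,fx=f,fy=f,interpolation=cv2.INTER_CUBIC))
E
python3 - <<'E'
from h import *
c=cam("scene")
for n,uv,z in[("cap",(174,217),.1765),("foot",(189,251),.012),("cup",(284,157),.062),("mug",(242,285),.09),("tin",(328,261),.017),("jar",(425,135),.11)]: print(n,ray(c,uv,z).round(3))
s=cam("side");print(proj(s,[ray(c,(174,217),.1765),ray(c,(284,157),.062)]))
P=ray(c,(174,217),.1765)
goto([P[0],P[1],.30],0)
E
```

```text
cap [ 0.545 -0.205  0.176]
foot [ 0.548 -0.205  0.012]
cup [0.454 0.114 0.062]
mug [ 0.717 -0.142  0.09 ]
tin [0.74  0.067 0.017]
jar [0.605 0.444 0.11 ]
[[291.88790557 244.69894846]
 [222.59980917 222.1085081 ]]
clock 0.25 dp [-1.1651, -1.1751, -0.1327] rot [-0.0008, 0.0004, 1.1775] q6 -0.21 yaw0 70.6
```

View pics/side0.png

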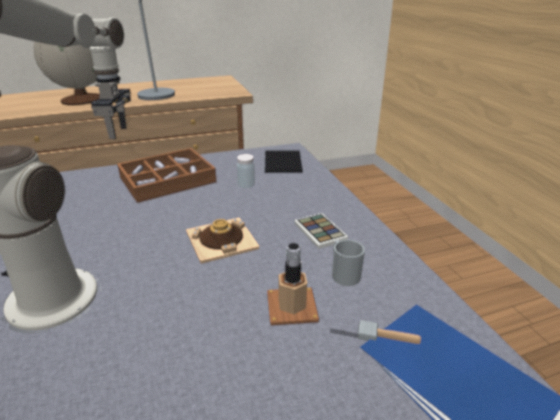

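```bash
python3 -c "
from h import *
goto([.454,.114,.20],np.radians(70.6))"
```

```text
clock 0.25 dp [-0.7811, -0.6337, 0.0669] rot [-0.0008, -0.0001, 0.0008] q6 -0.21 yaw0 70.6
```

```bash
python3 -m crank '{"dp":[[-0.78,-0.63,0],[-0.78,-0.63,0],[-0.78,-0.63,0],[-0.78,-0.63,0],[-0.78,-0.63,0],[-0.78,-0.63,0.067],[-0.78,-0.63,0.067],[-0.78,-0.63,0.067]],"rot":[[0,0,0],[0,0,0],[0,0,0],[0,0,0],[0,0,0],[0,0,0],[0,0,0],[0,0,0]]}'; python3 -c "
from h import *
goto([.454,.114,.20],np.radians(70.6))"
```

```text
clock: 1.05
position: [0.4007, 0.2015, 0.3849]
tcp_rot: [0.168, 0.986, 0.0, 0.0]
wrist_force: [0.9, 1.0, -0.6]
gripper_width: 0.092
gripper_force: 0.0
clock 1.05 dp [-0.1585, -0.1298, 0.0278] rot [0.0006, 0.0008, 0.0008] q6 -1.04 yaw0 70.6
```

```bash
python3 -m crank '{"dp":[[-0.158,-0.13,0.028],[-0.158,-0.13,0.028],[-0.158,-0.13,0.028],[-0.158,-0.13,0.028]],"rot":[[0,0,0],[0,0,0],[0,0,0],[0,0,0]]}'; python3 -c "
from h import *
c=cam('wrist');u=proj(c,[[.454,.114,.062]])[0];print(u)
u=u.astype(int);save(c['img'],'globe1',(u[0]-75,u[1]-75,u[0]+75,u[1]+75),4);import pickle;pickle.dump(c,open('globe1.pkl','wb'))
goto([.545,-.205,.295],np.radians(70.6))"
```

```text
clock: 1.45
position: [0.4534, 0.1151, 0.3706]
tcp_rot: [0.169, 0.986, 0.0, -0.001]
wrist_force: [0.3, 0.5, -0.2]
gripper_width: 0.0917
gripper_force: 0.0
[276.44184448 209.82843238]
clock 1.5 dp [-0.3867, -0.5446, -0.191] rot [0.0003, -0.0009, 0.0001] q6 -1.24 yaw0 70.6
```

View pics/globe1.png

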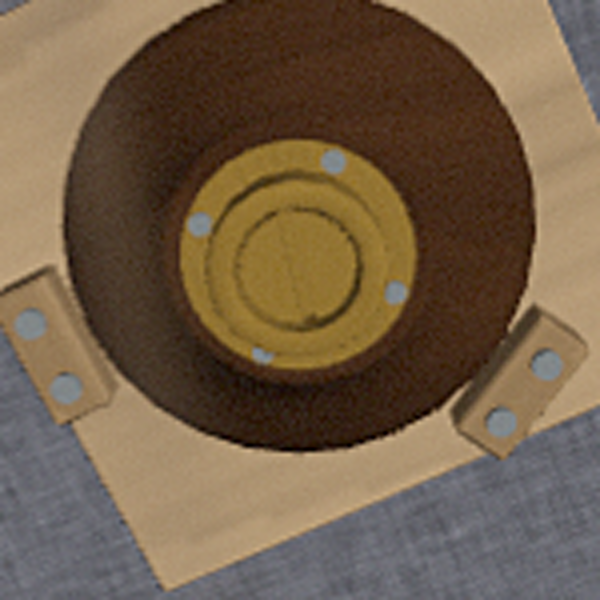

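Cup inner circle centred at crop (299,268), slot faint, running roughly (280,215)–(310,318). Closer look for the angle.

```bash
python3 -m crank '{"dp":[[-0.038,0,0.15],[-0.038,0,0.15],[-0.038,0,0.15],[-0.038,0,0.15]],"rot":[[0,0,0],[0,0,0],[0,0,0],[0,0,0]]}'; python3 -c "
from h import *
c=cam('wrist');import pickle;c0=pickle.load(open('globe1.pkl','rb'))
P=ray(c0,(201+299/4,134+268/4),.062);print(P);u=proj(c,[P])[0];print(u)
u=u.astype(int);i=c['img'][u[1]-40:u[1]+40,u[0]-40:u[0]+40];i=cv2.createCLAHE(3,(2,2)).apply(cv2.cvtColor(i,cv2.COLOR_BGR2GRAY));save(i,'globe2',None,7);pickle.dump(c,open('globe2.pkl','wb'))
goto([.545,-.205,.295],np.radians(70.6))"
```

```text
clock: 1.9
position: [0.4707, 0.1108, 0.2965]
tcp_rot: [0.167, 0.986, 0.0, -0.0]
wrist_force: [-0.7, -0.1, 0.5]
gripper_width: 0.0924
gripper_force: 0.0
[0.4456054  0.11627897 0.062     ]
[273.02427754 202.47536499]
clock 1.95 dp [-0.3482, -0.547, -0.3368] rot [0.0008, 0.0018, 0.0025] q6 -1.25 yaw0 70.7
```

View pics/globe2.png

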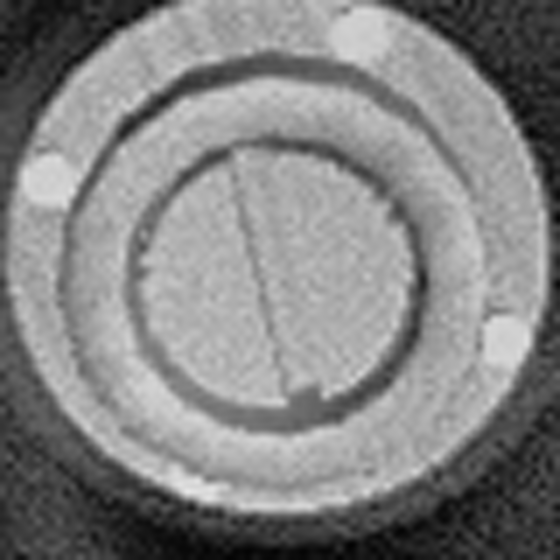

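Enlarged view: screw head centre at crop (277,278); left slot edge from (235,160) to (287,388), notch at (305,395).

```bash
python3 -c "
from h import *
import pickle;c=pickle.load(open('globe2.pkl','rb'))
f=lambda x,y:ray(c,(233+(x+.5)/7-.5,162+(y+.5)/7-.5),.058)
print('ctr',f(277,278));a,b=f(235,160),f(287,388);d=b-a;print('slot deg',np.degrees(np.arctan2(d[1],d[0]))%180)
print('rim ring', ray(c,(233+275/7,162+268/7),.062))
"
```

```text
ctr [0.44553709 0.11558483 0.058     ]
slot deg 172.9262010706429
rim ring [0.44393493 0.1163168  0.062     ]
```

```bash
python3 -m crank '{"dp":[[-0.1,-0.15,-0.3368],[-0.1,-0.15,-0.3368],[-0.348,-0.547,-0.3368],[-0.348,-0.547,-0.3368],[-0.348,-0.547,-0.3368],[-0.348,-0.547,-0.3368],[-0.348,-0.547,-0.3368],[-0.348,-0.547,-0.3368]],"rot":[[0,0,0],[0,0,0],[0,0,0],[0,0,0],[0,0,0],[0,0,0],[0,0,0],[0,0,0]]}'; python3 -c "
from h import *
goto([.545,-.205,.295],np.radians(70.6))"
```

```text
clock: 2.75
position: [0.5447, -0.208, 0.4682]
tcp_rot: [0.168, 0.986, -0.001, 0.002]
wrist_force: [-0.2, -0.0, -0.0]
gripper_width: 0.0918
gripper_force: 0.0
clock 2.75 dp [0.0015, 0.0058, 0.0045] rot [-0.0013, 0.005, 0.0004] q6 -1.8 yaw0 70.6
```

```bash
python3 -c "
from h import *
c=cam('wrist');import pickle;pickle.dump(c,open('drv1.pkl','wb'))
u=proj(c,[[.545,-.205,.1765]])[0];print(u);u=u.astype(int);save(c['img'],'drv1',(u[0]-65,u[1]-75,u[0]+65,u[1]+65),4.2)"
```

```text
[281.02072033 211.23799484]
```

View pics/drv1.png

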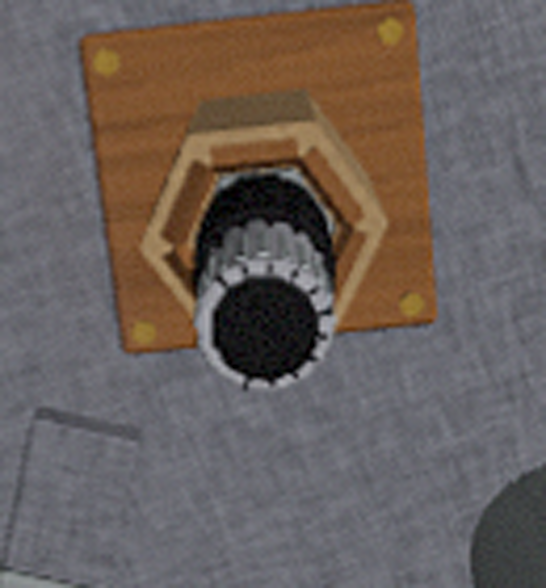

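Cap centre at crop (266,325); the ring shows tick marks on the right/bottom. Going closer to read the ticks.

```bash
python3 -c "
from h import *
import pickle;c=pickle.load(open('drv1.pkl','rb'))
P=ray(c,(216+266/4.2,136+325/4.2),.1765);print(P)
q=[ray(c,(216+x/4.2,136+y/4.2),.012) for x,y in((82,38),(412,5),(437,320),(123,352))];q=np.array(q);print(q.mean(0));e=np.diff(q[[0,1,2,3,0]],axis=0);print(np.degrees(np.arctan2(e[:,1],e[:,0]))%90)
Y=np.radians(70.6);X=np.cross([np.cos(Y),np.sin(Y),0],[0,0,-1]);P=P-.0246*X;goto([P[0],P[1],.387-.171],Y)"
```

```text
[ 0.54639863 -0.20709259  0.1765    ]
[ 0.54730621 -0.20722301  0.012     ]
[76.26461293 77.15568308 76.77781939 76.1642973 ]
clock 2.8 dp [-0.0466, 0.0114, 0.1655] rot [-0.0048, 0.0086, -0.0029] q6 -1.81 yaw0 70.4
```

```bash
python3 -m crank '{"dp":[[-0.0466,0.011,0.165],[-0.0466,0.011,0.165],[-0.0466,0.011,0.165],[-0.0466,0.011,0.165]],"rot":[[0,0,0],[0,0,0],[0,0,0],[0,0,0]]}'; python3 -c "
from h import *
c=cam('wrist');import pickle;pickle.dump(c,open('drv2.pkl','wb'))
P=np.array([.5464,-.2071,.1765]);u=proj(c,[P])[0];print(u)
ui=u.astype(int);i=c['img'][ui[1]-55:ui[1]+35,ui[0]-45:ui[0]+45]
A=cv2.resize(i,(560,560),interpolation=cv2.INTER_CUBIC)
# unwrap in world angle at z=.1725, r 8..20 mm
th=np.radians(np.arange(0,360,.5));r=np.arange(.008,.020,.0001)
T,Rr=np.meshgrid(th,r);Q=np.stack([P[0]+Rr*np.cos(T),P[1]+Rr*np.sin(T),0*T+.1725],-1).reshape(-1,3)
m=proj(c,Q).reshape(*T.shape,2).astype(np.float32);B=cv2.remap(c['img'],m[...,0],m[...,1],cv2.INTER_CUBIC)
B=B[:,:720]
out=np.zeros((600,800,3),np.uint8);out[:440,:440]=cv2.resize(A,(440,440));out[450:570,:720]=B
for k in range(0,361,30): cv2.line(out,(min(2*k,719),572),(min(2*k,719),590),(255,255,255),1)
save(out,'drv2')"
```

```text
clock: 3.2
position: [0.5686, -0.208, 0.3838]
tcp_rot: [0.168, 0.986, -0.0, 0.001]
wrist_force: [-0.8, -0.5, -0.2]
gripper_width: 0.0921
gripper_force: 0.0
[267.37911493 219.4971008 ]
```

View pics/drv2.png

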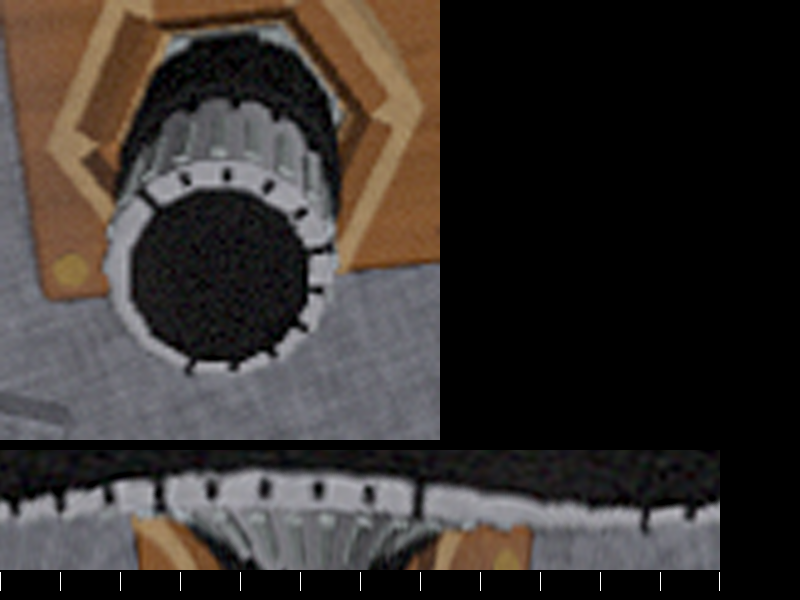

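Unwrapped ring: long lines at world angles ≈322° (0), 79° (5), 209° (10). With the socket flats at −13.4°+60k, the index must be at −13°, so the sleeve now reads 1 → 6 clicks (144°) needed plus socket slack.

```bash
python3 -c "
from h import *
goto([.5464,-.2071,.158],np.radians(70.6))"
```

```text
clock 3.25 dp [0.0435, -0.0124, 0.112] rot [-0.0009, 0.0039, 0.0016] q6 -1.78 yaw0 70.7
```

```bash
python3 -m crank '{"dp":[[0.0435,-0.012,0],[0.0435,-0.012,0],[0.0435,-0.012,0.112],[0.0435,-0.012,0.112],[0.0435,-0.012,0.112]],"rot":[[0,0.004,0],[0,0.004,0],[0,0.004,0],[0,0.004,0],[0,0.004,0]]}'; python3 -m crank '{"dp":[[0,0,0],[0,0,0],[0,0,0],[0,0,0],[0,0,0],[0,0,0],[0,0,0],[0,0,0]],"rot":[[0,0,0],[0,0,0],[0,0,0],[0,0,0],[0,0,0],[0,0,0],[0,0,0],[0,0,0]]}' 0.2;python3 -c "
from h import *
goto([.5464,-.2071,.158],np.radians(70.6))"
```

```text
clock: 3.75
position: [0.5459, -0.2069, 0.3258]
tcp_rot: [0.168, 0.986, 0.001, -0.003]
wrist_force: [0.1, 0.2, 0.9]
gripper_width: 0.0921
gripper_force: 0.0
clock: 4.55
position: [0.5459, -0.2071, 0.3257]
tcp_rot: [0.168, 0.986, 0.0, -0.002]
wrist_force: [-0.3, 0.6, 0.5]
gripper_width: 0.03
gripper_force: 0.4
clock 4.55 dp [-0.0009, 0.0004, -0.0066] rot [0.0001, -0.0042, 0.0008] q6 -1.8 yaw0 70.6
```

```bash
python3 -m crank '{"dp":[[0,0,0],[0,0,0],[0,0,0],[0,0,0]],"rot":[[0,0,0],[0,0,0],[0,0,0],[0,0,0]]}' 0
```

```text
clock: 4.95
position: [0.5459, -0.2071, 0.3257]
tcp_rot: [0.168, 0.986, 0.0, -0.002]
wrist_force: [1.3, 1.1, 0.7]
gripper_width: 0.0295
gripper_force: 30.0
```

```bash
python3 -m crank '{"dp":[[0,0,0],[0,0,0],[0,0,0],[0,0,0],[0,0,0],[0,0,0],[0,0,0],[0,0,0]],"rot":[[0,0,0.125],[0,0,0.25],[0,0,0.375],[0,0,0.5],[0,0,0.625],[0,0,0.75],[0,0,0.875],[0,0,1]]}'; python3 -c "
from h import *
s=manip.sense();print(s['torque']);goto([.5464,-.2071,.158],np.radians(10.6))"; python3 -m crank '{"dp":[[0,0,0],[0,0,0],[0,0,0],[0,0,0],[0,0,0],[0,0,0],[0,0,0],[0,0,0]],"rot":[[0,0,0.125],[0,0,0.25],[0,0,0.375],[0,0,0.5],[0,0,0.625],[0,0,0.75],[0,0,0.875],[0,0,1]]}'; python3 -c "
from h import *
s=manip.sense();print(s['torque']);goto([.5464,-.2071,.158],np.radians(10.6))"
```

```text
clock: 5.75
position: [0.5466, -0.2064, 0.3259]
tcp_rot: [0.641, 0.768, 0.001, -0.001]
wrist_force: [4.5, 3.4, -1.0]
gripper_width: 0.0295
gripper_force: 30.0
[ 0.69059965 -1.07784656  0.11869361]
clock 5.75 dp [-0.0012, -0.0006, -0.0063] rot [-0.0003, -0.0031, -0.0043] q6 -0.75 yaw0 10.3
clock: 6.55
position: [0.5472, -0.2069, 0.3261]
tcp_rot: [0.939, 0.345, 0.001, -0.0]
wrist_force: [8.3, 1.7, -3.9]
gripper_width: 0.0296
gripper_force: 30.0
[ 0.25706004 -1.62562161 -0.01586554]
clock 6.55 dp [-0.0015, -0.0006, -0.0058] rot [0.0016, -0.002, -1.0045] q6 0.3 yaw0 -49.7
```

```bash
python3 -m crank '{"dp":[[0,0,0],[0,0,0],[0,0,0],[0,0,0],[0,0,0],[0,0,0]],"rot":[[0,0,0.12],[0,0,0.24],[0,0,0.36],[0,0,0.48],[0,0,0.567],[0,0,0.567]]}'; python3 -c "
from h import *
s=manip.sense();print(s['torque'])";  python3 -m crank '{"dp":[[0,0,0],[0,0,0],[0,0,0],[0,0,0],[0,0,-0.09],[0,0,-0.112],[0,0,-0.112],[0,0,-0.112]],"rot":[[0,0,0],[0,0,0],[0,0,0],[0,0,0],[0,0,0],[0,0,0],[0,0,0],[0,0,0]]}' 1;python3 -c "
from h import *
Y=np.radians(70.6-154);X=np.cross([np.cos(Y),np.sin(Y),0],[0,0,-1]);P=np.array([.5464,-.2071,0])-.0246*X;goto([P[0],P[1],.387-.171],Y)"
```

```text
clock: 7.15
position: [0.5471, -0.2073, 0.3263]
tcp_rot: [0.998, 0.057, 0.001, -0.0]
wrist_force: [5.8, 0.2, -3.3]
gripper_width: 0.03
gripper_force: 30.0
[-0.10069282 -1.37972781  0.00419253]
clock: 7.95
position: [0.5459, -0.2072, 0.381]
tcp_rot: [0.998, 0.058, -0.002, -0.001]
wrist_force: [0.2, 0.6, 0.5]
gripper_width: 0.0908
gripper_force: 0.0
clock 7.95 dp [-0.0483, -0.0001, -0.0118] rot [-0.0022, 0.0043, 0.0004] q6 0.89 yaw0 -83.4
```

```bash
python3 -m crank '{"dp":[[-0.048,0,-0.012],[-0.048,0,-0.012],[-0.048,0,-0.012]],"rot":[[0,0,0],[0,0,0],[0,0,0]]}'; cat > ticks.py <<'E'
from h import *
import sys
from scipy.signal import find_peaks
c=cam('wrist')
def read(c,C):
    best=None
    th=np.radians(np.arange(0,360,1.))
    for dx in np.arange(-.003,.0031,.0005):
        for dy in np.arange(-.003,.0031,.0005):
            o=0;T,Rr=np.meshgrid(th,np.arange(.0128,.0142,.0003))
            Q=np.stack([C[0]+dx+Rr*np.cos(T),C[1]+dy+Rr*np.sin(T),0*T+C[2]],-1).reshape(-1,3)
            m=proj(c,Q).reshape(*T.shape,2).astype(np.float32)
            g=cv2.remap(cv2.cvtColor(c['img'],cv2.COLOR_BGR2GRAY),m[...,0],m[...,1],cv2.INTER_LINEAR).mean(0)
            if best is None or g.mean()>best[0]: best=(g.mean(),dx,dy,g)
    g=best[3];g3=np.r_[g,g,g];p,_=find_peaks(-g3,prominence=18,distance=8);p=p[(p>=360)&(p<720)]-360
    gaps=np.diff(np.r_[p,p[0]+360]);k=gaps.argmax()
    print('off mm',np.round(np.array(best[1:3])*1e3,1),'ticks',p.tolist(),'zero tick',p[(k+1)%len(p)],'ten',p[k],'gap',gaps[k])
if __name__=="__main__":
    import pickle
    read(pickle.load(open('drv2.pkl','rb')),[.5464,-.2071,.1725]);read(c,[.5464,-.2071,.1725])
    pickle.dump(c,open('drv3.pkl','wb'))
E
python3 ticks.py
```

```text
clock: 8.25
position: [0.5222, -0.2099, 0.3866]
tcp_rot: [0.998, 0.057, -0.003, -0.001]
wrist_force: [0.0, -0.1, 0.1]
gripper_width: 0.0919
gripper_force: 0.0
off mm [ 1.5 -1. ] ticks [13, 37, 62, 86, 110, 134, 157, 179, 202, 321, 347] zero tick 321 ten 202 gap 119
off mm [-0.5 -1. ] ticks [3, 25, 48, 170, 194, 220, 244, 268, 293, 316, 339] zero tick 170 ten 48 gap 122
```

Sleeve zero tick went from 321° to 170°: with the barrel turned to its cw slack limit (index ≈ −22°) this reads exactly 7. Now re-grip at the barrel.

```bash
python3 -m crank '{"dp":[[0.048,0,0],[0.048,0,0],[0.048,0,0],[0.048,0,0],[0.048,0,0],[0.048,0,0],[0.048,0,0],[0.048,0,0]],"rot":[[0,0,-0.917],[0,0,-0.917],[0,0,-0.917],[0,0,-0.917],[0,0,-0.917],[0,0,-0.917],[0,0,-0.917],[0,0,-0.917]]}'; python3 -m crank '{"dp":[[0,0,0],[0,0,0],[0,0,0],[0,0,0],[0,0,0],[0,0,0],[0,0,0],[0,0,0]],"rot":[[0,0,-0.917],[0,0,-0.917],[0,0,-0.917],[0,0,-0.917],[0,0,-0.917],[0,0,-0.917],[0,0,-0.917],[0,0,-0.917]]}'; python3 -c "
from h import *
goto([.5462,-.2081,.118],np.radians(26.6))"
```

```text
clock: 9.1
position: [0.5466, -0.207, 0.387]
tcp_rot: [0.859, 0.513, -0.001, -0.002]
wrist_force: [-0.2, -1.1, 0.2]
gripper_width: 0.0922
gripper_force: 0.0
clock: 9.9
position: [0.5464, -0.2072, 0.3873]
tcp_rot: [0.526, 0.851, -0.0, -0.002]
wrist_force: [-0.6, -0.2, -0.5]
gripper_width: 0.0916
gripper_force: 0.0
clock 9.9 dp [-0.0022, -0.0007, 0.1966] rot [-0.0029, -0.0033, -0.0002] q6 -1.03 yaw0 26.6
```

```bash
python3 -m crank '{"dp":[[-0.002,-0.001,0.19],[-0.002,-0.001,0.19],[-0.002,-0.001,0.19],[-0.002,-0.001,0.19]],"rot":[[-0.003,-0.003,0],[-0.003,-0.003,0],[-0.003,-0.003,0],[-0.003,-0.003,0]]}'; python3 -m crank '{"dp":[[0,0,0],[0,0,0],[0,0,0],[0,0,0],[0,0,0],[0,0,0],[0,0,0],[0,0,0]],"rot":[[0,0,0],[0,0,0],[0,0,0],[0,0,0],[0,0,0],[0,0,0],[0,0,0],[0,0,0]]}' 0;python3 -c "
from h import *
s=manip.sense();print(s['position'],s['wrist_force'],s['torque'])
b=cam('side')
for P in([.45,-.45,.28],[.4,-.5,.3],[.4,-.5,.25]): print(proj(b,[P,np.add(P,[0,0,.04]),np.add(P,[.012,0,0])]).round(0).tolist())
goto([.4,-.5,.3+.103],np.radians(26.6))"
```

```text
clock: 10.3
position: [0.5459, -0.2081, 0.2929]
tcp_rot: [0.526, 0.851, 0.0, -0.001]
wrist_force: [0.3, -0.8, 0.3]
gripper_width: 0.0919
gripper_force: 0.0
clock: 11.1
position: [0.5463, -0.208, 0.293]
tcp_rot: [0.525, 0.851, 0.001, 0.001]
wrist_force: [3.4, 1.1, 0.0]
gripper_width: 0.0354
gripper_force: 30.0
[ 0.54625724 -0.20796191  0.29304606] [3.39749126 1.09805461 0.02783125] [ 0.2712218  -0.62365975  0.01778813]
[[289.0, 291.0], [289.0, 269.0], [297.0, 289.0]]
[[265.0, 312.0], [265.0, 288.0], [274.0, 310.0]]
[[266.0, 340.0], [265.0, 318.0], [274.0, 337.0]]
clock 11.15 dp [-0.3911, -0.5223, -0.5628] rot [0.0021, 0.0006, 0.001] q6 -1.04 yaw0 26.7
```

```bash
python3 -m crank '{"dp":[[0,0,-0.05],[0,0,-0.1],[0,0,-0.18],[0,0,-0.28],[-0.1,-0.13,-0.38],[-0.2,-0.26,-0.46],[-0.3,-0.39,-0.55],[-0.39,-0.52,-0.56]],"rot":[[0,0,0],[0,0,0],[0,0,0],[0,0,0],[0,0,0],[0,0,0],[0,0,0],[0,0,0]]}'; python3 -m crank '{"dp":[[0,0,0],[0,0,0],[0,0,0]],"rot":[[0,0,0],[0,0,0],[0,0,0]]}';python3 -c "
from h import *
import pickle
s=manip.sense();print(s['position'],s['gripper_width'],s['wrist_force'],s['joint_pos'])
b=cam('side')
p=s['position'];tip=[p[0],p[1],p[2]-.171-.107];u=proj(b,[tip])[0];print(u);x,y=u.astype(int)
pickle.dump((b,s),open('blade0.pkl','wb'))
save(b['img'],'blade0',(x-50,y-70,x+50,y+20),6)"
```

```text
clock: 11.95
position: [0.4664, -0.3694, 0.5232]
tcp_rot: [0.525, 0.851, -0.0, 0.0]
wrist_force: [1.0, -0.9, -2.5]
gripper_width: 0.0354
gripper_force: 29.9
clock: 12.25
position: [0.4676, -0.3676, 0.5206]
tcp_rot: [0.525, 0.851, 0.001, -0.001]
wrist_force: [-0.0, -0.1, -2.4]
gripper_width: 0.0355
gripper_force: 29.9
[ 0.46763999 -0.36758265  0.52060059] 0.03551621034991196 [-0.04745597 -0.11874372 -2.39751513] [-8.69210308e-01  1.62339964e-01  1.36678029e+00  3.31346423e-04
  1.61538921e+00 -1.33525169e+00]
[281.89278037 274.12775998]
```

View pics/blade0.png

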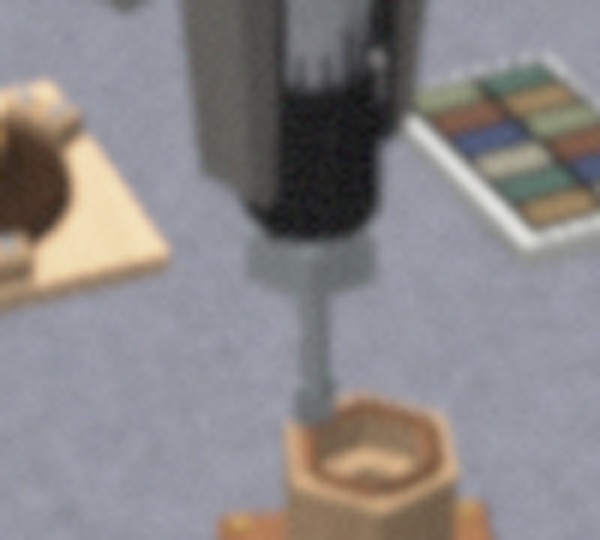

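The driver is held, blade low at crop (315,410), overlapping the stand. I move it over plain bench nearer the side camera and scan the yaw.

```bash
python3 -c "
from h import *
import pickle
b,s=pickle.load(open('blade0.pkl','rb'))
for P in([.33,-.5,.28],[.34,-.52,.32],[.33,-.54,.3]): print(proj(b,[P,np.add(P,[.012,0,0])]).round(0).tolist())
goto([.33,-.5,.28+.107],np.radians(26.6))"
```

```text
[[212.0, 336.0], [222.0, 334.0]]
[[221.0, 323.0], [231.0, 320.0]]
[[217.0, 349.0], [227.0, 347.0]]
clock 12.3 dp [-0.1128, -0.3657, -0.0747] rot [-0.0003, -0.0024, 0.0024] q6 -1.34 yaw0 26.7
```

```bash
cat > shot.py <<'E'
from h import *
import pickle,sys
s=manip.sense();b=cam('side');pickle.dump((b,s),open(f'b_{sys.argv[1]}.pkl','wb'))
E
python3 -m crank '{"dp":[[-0.113,-0.365,-0.075],[-0.113,-0.365,-0.075],[-0.113,-0.365,-0.075],[-0.113,-0.365,-0.075],[-0.113,-0.365,-0.075],[-0.113,-0.365,-0.075],[-0.113,-0.365,-0.075]],"rot":[[0,0,0],[0,0,0],[0,0,0],[0,0,0],[0,0,0],[0,0,0],[0,0,0]]}'
python3 shot.py 0
for i in 1 2 3 4 5 6 7 8 9; do python3 -m crank '{"dp":[[0,0,0],[0,0,0],[0,0,0]],"rot":[[0,0,0.12],[0,0,0.24],[0,0,0.24]]}' >/dev/null; python3 shot.py $i; done
cat > meas.py <<'E'
from h import *
import pickle
bg=cv2.imread('pics/side0.png').astype(float)
tiles=[]
for i in range(10):
    b,s=pickle.load(open(f'b_{i}.pkl','rb'));p=np.array(s['position']);Y=R.from_quat(s['tcp_rot']).as_matrix()[:,1]
    tip=p-[0,0,.171+.107];x,y=proj(b,[tip])[0];xi,yi=int(x),int(y)
    d=np.abs(b['img'].astype(float)-bg).sum(2)
    w=[(d[yy,xi-14:xi+15]>45).sum() for yy in range(yi-12,yi+6)]
    I=[round(float(d[yy,xi-14:xi+15].sum()/100),1) for yy in (yi-8,yi-6,yi-4,yi-2,yi)]
    print(i,'yaw',round(np.degrees(np.arctan2(Y[1],Y[0])),1),'tip',(round(x),round(y)),w,I,round(s['joint_pos'][5],2))
    t=b['img'][yi-60:yi+20,xi-25:xi+25];tiles.append(cv2.resize(t,None,fx=3.1,fy=3.1,interpolation=cv2.INTER_CUBIC))
save(np.vstack([np.hstack(tiles[:5]),np.hstack(tiles[5:])]),'blades')
E
python3 meas.py
```

```text
clock: 13.0
position: [0.3309, -0.4996, 0.5588]
tcp_rot: [0.524, 0.852, 0.001, -0.0]
wrist_force: [-0.2, -0.1, -2.5]
gripper_width: 0.0356
gripper_force: 29.9
0 yaw 26.8 tip (213, 335) [np.int64(21), np.int64(24), np.int64(23), np.int64(19), np.int64(23), np.int64(17), np.int64(22), np.int64(23), np.int64(23), np.int64(23), np.int64(23), np.int64(22), np.int64(19), np.int64(20), np.int64(21), np.int64(23), np.int64(24), np.int64(23)] [15.6, 16.1, 16.6, 16.5, 13.5] -1.65
1 yaw 12.4 tip (213, 335) [np.int64(20), np.int64(21), np.int64(21), np.int64(21), np.int64(24), np.int64(18), np.int64(21), np.int64(21), np.int64(20), np.int64(21), np.int64(19), np.int64(20), np.int64(15), np.int64(13), np.int64(15), np.int64(23), np.int64(25), np.int64(26)] [14.9, 15.1, 15.2, 14.5, 12.1] -1.4
2 yaw -2.0 tip (212, 335) [np.int64(17), np.int64(17), np.int64(17), np.int64(20), np.int64(24), np.int64(15), np.int64(17), np.int64(17), np.int64(16), np.int64(16), np.int64(16), np.int64(15), np.int64(13), np.int64(10), np.int64(10), np.int64(15), np.int64(18), np.int64(21)] [15.9, 14.0, 13.7, 13.0, 12.2] 
[... 1461 characters left out ...]
64(1), np.int64(1), np.int64(5), np.int64(1), np.int64(3), np.int64(1)] [13.5, 12.8, 9.3, 9.7, 10.0] 0.1
8 yaw -88.3 tip (212, 336) [np.int64(6), np.int64(5), np.int64(5), np.int64(7), np.int64(7), np.int64(6), np.int64(4), np.int64(3), np.int64(2), np.int64(2), np.int64(4), np.int64(3), np.int64(3), np.int64(2), np.int64(2), np.int64(5), np.int64(0), np.int64(0)] [12.4, 11.8, 10.0, 10.1, 10.1] 0.35
9 yaw -102.7 tip (212, 336) [np.int64(6), np.int64(6), np.int64(6), np.int64(6), np.int64(6), np.int64(6), np.int64(4), np.int64(4), np.int64(3), np.int64(4), np.int64(5), np.int64(5), np.int64(5), np.int64(6), np.int64(4), np.int64(4), np.int64(1), np.int64(0)] [12.5, 11.4, 12.0, 13.0, 12.1] 0.6
```

View pics/blades.png

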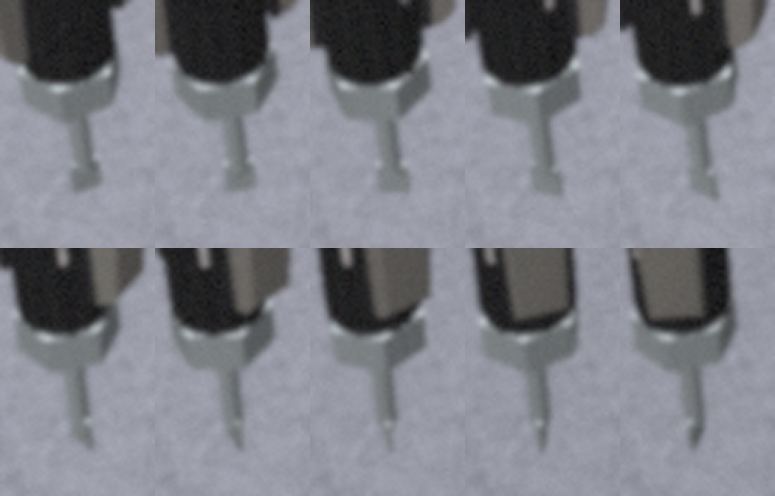

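Ten tiles show the blade: widest in tiles 1–2 (edge flat at tile 2), edge-on around tile 8. I fit the blade angle to the bottom-edge vectors read from the tiles.

```bash
python3 -c "
from h import *
import pickle
from scipy.optimize import minimize
V={0:(9.4,-3.5),1:(9.7,-1.6),2:(10,0),3:(8.7,2.9),4:(8.4,3.9),5:(6.6,4.3)}
B={i:pickle.load(open(f'b_{i}.pkl','rb')) for i in V}
def pred(i,phi):
    b,s=B[i];Y=R.from_quat(s['tcp_rot']).as_matrix()[:,1];a=np.arctan2(Y[1],Y[0])+phi
    t=np.array(s['position'])-[0,0,.278];d=.006*np.array([np.cos(a),np.sin(a),0]);q=proj(b,[t-d,t+d]);v=q[1]-q[0];return v*np.sign(v[0])
for deg in range(-90,90,4):
    e=sum(((pred(i,np.radians(deg))-V[i])**2).sum() for i in V)
    if e<40: print(deg,round(e,1))
for i in V:
    # per-frame slope best
    D=np.arange(-90,90,1.);e=[((pred(i,np.radians(d))-V[i])**2).sum() for d in D];print(i,D[np.argmin(e)],round(min(e),2))
s=manip.sense();print(s['joint_pos'][5],s['position'])
"
```

```text
-30 26.5
-26 14.7
-22 7.0
-18 3.3
-14 3.5
-10 7.5
-6 15.1
-2 26.3
0 -17.0 0.18
1 -17.0 0.02
2 -15.0 0.2
3 -23.0 0.12
4 -15.0 0.52
5 -11.0 0.07
0.6001206444169128 [ 0.32966314 -0.50067463  0.55957918]
```

```bash
python3 -c "
from h import *
import pickle
U=[27.9,27.45,26.9,26.95,27.1,26.6,26.1,25.7,25.2,24.2];V=[60.1,60.8,61.3,61.7,62.2,63.2]
A=[];y=[]
for i in range(10):
    b,s=pickle.load(open(f'b_{i}.pkl','rb'));M=R.from_quat(s['tcp_rot']).as_matrix();t=np.array(s['position'])-[0,0,.278]
    q=proj(b,[t,t+M[:,0]*.001,t+M[:,1]*.001]);J=(q[1:]-q[0]).T
    A.append([*J[0],1,0]);y.append(int(q[0][0])-25+U[i]-q[0][0])
    if i<6: A.append([*J[1],0,1]);y.append(int(q[0][1])-60+V[i]-q[0][1])
A=np.array(A);y=np.array(y);r=np.linalg.lstsq(A,y,rcond=None);print('tip offset mm tool x,y; const px',r[0].round(2),'resid',np.round(A@r[0]-y,1))
print(np.sqrt(np.diag(np.linalg.inv(A.T@A))*.09))
# vertical lean expected vs
q=proj(b,[t,t+[0,0,.03]]);print('expected lean',q[0]-q[1])
Y=np.radians(8.9)
goto([.45,-.1,.42],np.radians(8.9))
goto([.4454,.1158,.2],np.radians(8.9))
"
```

```text
tip offset mm tool x,y; const px [-1.14  2.84 -0.52  0.66] resid [-0.3  0.2  0.2 -0.3  0.2  0.  -0.3  0.2  0.1  0.2  0.1 -0.4  0.1 -0.1
 -0.3  0.2]
[0.27421841 0.37242895 0.2739562  0.20998034]
expected lean [ 2.10492502 17.30342245]
clock 16.2 dp [0.0606, -0.8345, -0.0628] rot [-0.0002, -0.0002, 1.1423] q6 0.6 yaw0 -102.6
clock 16.2 dp [-0.0423, -1.2537, 0.3773] rot [-0.0002, -0.0002, 1.1423] q6 0.6 yaw0 -102.6
```

```bash
python3 -m crank '{"dp":[[0.06,-0.83,-0.02],[0.06,-0.83,-0.02],[0.06,-0.83,-0.02],[0.06,-0.83,-0.02],[0.06,-0.83,-0.02],[0.06,-0.83,-0.02],[0.06,-0.83,-0.02],[0.06,-0.83,-0.02]],"rot":[[0,0,-0.95],[0,0,-0.95],[0,0,-0.95],[0,0,-0.95],[0,0,-0.95],[0,0,-0.95],[0,0,-0.95],[0,0,-0.95]]}';python3 -c "
from h import *
goto([.443,.1164,.26],np.radians(8.9))"
```

```text
clock: 17.0
position: [0.447, -0.1163, 0.5696]
tcp_rot: [0.925, 0.379, 0.001, 0.0]
wrist_force: [1.0, -0.2, -3.1]
gripper_width: 0.0355
gripper_force: 29.9
clock 17.0 dp [0.3205, -0.3378, 0.277] rot [0.0014, 0.0001, -0.9063] q6 0.28 yaw0 -45.5
```

```bash
python3 -m crank '{"dp":[[0.32,-0.338,0],[0.32,-0.338,0],[0.32,-0.338,0.1],[0.32,-0.338,0.2],[0.32,-0.338,0.277],[0.32,-0.338,0.277],[0.32,-0.338,0.277],[0.32,-0.338,0.277]],"rot":[[0,0,-0.906],[0,0,-0.906],[0,0,-0.906],[0,0,-0.906],[0,0,-0.906],[0,0,-0.906],[0,0,-0.906],[0,0,-0.906]]}';python3 -m crank '{"dp":[[0,0,0],[0,0,0]],"rot":[[0,0,0],[0,0,0]]}' >/dev/null; python3 -c "
from h import *
goto([.443,.1164,.18],np.radians(8.9))
b=cam('side');c=cam('scene');w=cam('wrist')
p=np.array(manip.sense()['position']);t=p-[0,0,.278];print(t)
def tile(c,P,h,f):
    x,y=proj(c,[P])[0];x,y=int(x),int(y);print(proj(c,[P])[0],x,y);return cv2.resize(c['img'][y-h:y+h,x-h:x+h],(390,390),interpolation=cv2.INTER_CUBIC)
S=np.array([.4454,.1158,.09])
o=np.hstack([tile(b,S,30,6),tile(c,S,30,6)]);save(o,'ins')"
```

```text
clock: 17.8
position: [0.444, 0.1149, 0.4294]
tcp_rot: [0.651, 0.759, -0.001, -0.001]
wrist_force: [-0.1, 0.6, -2.1]
gripper_width: 0.0351
gripper_force: 29.9
clock 18.0 dp [0.0057, -0.0037, 0.1625] rot [0.0031, 0.0006, -0.0079] q6 -0.16 yaw0 8.4
[0.44478078 0.1138901  0.15369128]
[218.78948246 213.79361604] 218 213
[282.92218714 147.72870595] 282 147
```

View pics/ins.png

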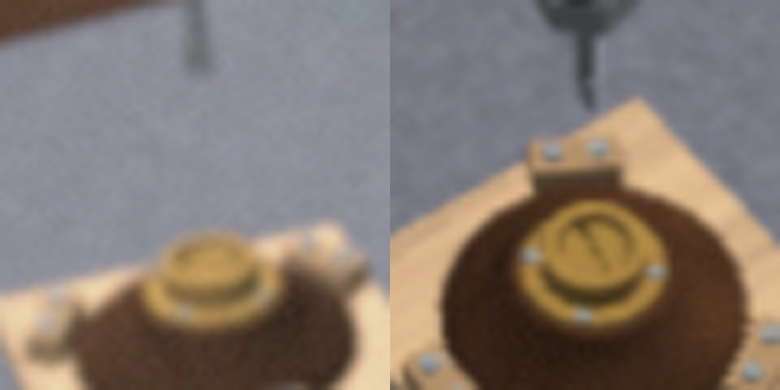

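Side tile: blade tip at (200,70), cup centre (213,262); scene tile: tip at (590,105), cup centre (594,243). Triangulating both for a relative check.

```bash
python3 -c "
from h import *
from scipy.optimize import least_squares
b=cam('side');c=cam('scene')
def tri(ub,uc): 
    r=least_squares(lambda P:np.r_[proj(b,[P])[0]-ub,proj(c,[P])[0]-uc],[.445,.115,.1]);return r.x.round(4),r.fun.round(1)
f=lambda x,y,X,Y:((188+x/6.5-.5,183+y/6.5-.5),(252+(X-390)/6.5-.5,117+Y/6.5-.5))
print('tip',tri(*f(200,72,590,106)));print('cup',tri(*f(213,262,594,243)))
"
```

```text
tip (array([0.4485, 0.1125, 0.1548]), array([ 0.2,  0.2,  0. , -0.2]))
cup (array([0.4458, 0.1151, 0.0621]), array([-0.6, -0.5, -0.1,  0.7]))
```

```bash
python3 -c "
from h import *
goto([.4422,.1168,.062+.107],np.radians(8.9))"
```

```text
clock 18.25 dp [0.0063, -0.0043, 0.1824] rot [0.0012, 0.0002, -0.0083] q6 -0.16 yaw0 8.4
```

```bash
python3 -m crank '{"dp":[[0.0063,-0.004,0],[0.0063,-0.004,0.06],[0.0063,-0.004,0.12],[0.0063,-0.004,0.165],[0.0063,-0.004,0.176],[0.0063,-0.004,0.176]],"rot":[[0,0,-0.008],[0,0,-0.008],[0,0,-0.008],[0,0,-0.008],[0,0,-0.008],[0,0,-0.008]]}';python3 -c "
from h import *
goto([.4422,.1168,.058+.107],np.radians(8.9))"
```

```text
clock: 18.85
position: [0.4418, 0.1172, 0.3423]
tcp_rot: [0.65, 0.76, -0.0, -0.001]
wrist_force: [0.1, -0.5, -1.9]
gripper_width: 0.0352
gripper_force: 29.9
clock 18.85 dp [-0.0009, 0.0006, 0.0126] rot [-0.0012, -0.0002, 0.0003] q6 -0.16 yaw0 8.9
```

Tip ≈ 64 mm now. Step down in 2 mm increments.

```bash
for i in 1 2 3; do python3 -m crank '{"dp":[[0,0,0.004],[0,0,0.006],[0,0,0.006]],"rot":[[0,0,0],[0,0,0],[0,0,0]]}' | egrep 'position|wrist_f'; done
```

```text
position: [0.4424, 0.1171, 0.3407]
wrist_force: [-0.3, 0.2, -2.0]
position: [0.442, 0.1171, 0.3366]
wrist_force: [-0.2, 0.1, -3.4]
position: [0.442, 0.1172, 0.3335]
wrist_force: [-0.9, -0.0, -3.4]
```

```bash
for i in 1 2 3; do python3 -m crank '{"dp":[[0,0,0.003],[0,0,0.003],[0,0,0.003]],"rot":[[0,0,0],[0,0,0],[0,0,0]]}' | egrep 'position|wrist_f'; done
```

```text
position: [0.4421, 0.1171, 0.3321]
wrist_force: [0.5, -0.3, -1.9]
position: [0.4421, 0.1171, 0.3306]
wrist_force: [0.0, 0.6, -3.1]
position: [0.4423, 0.1171, 0.3298]
wrist_force: [-1.4, 0.6, 3.0]
```

Contact at TCP 0.330 → tip at 52 mm: the blade is at the slot bottom. Turn clockwise.

```bash
python3 -m crank '{"dp":[[0.0007,0.0005,0],[0.0014,0.0011,0],[0.002,0.0017,0],[0.0026,0.0023,0],[0.003,0.0031,0],[0.0033,0.0039,0],[0.0035,0.0047,0],[0.0037,0.0056,0]],"rot":[[0,0,0.125],[0,0,0.25],[0,0,0.375],[0,0,0.5],[0,0,0.625],[0,0,0.75],[0,0,0.875],[0,0,1]]}';python3 -c "
from h import *
s=manip.sense();print(s['torque'],s['joint_pos'][5]);goto([.4422,.1168,.052+.107],np.radians(-51))"
```

```text
clock: 21.45
position: [0.4449, 0.1195, 0.3298]
tcp_rot: [0.944, 0.331, 0.001, 0.0]
wrist_force: [0.1, 0.8, 1.0]
gripper_width: 0.0356
gripper_force: 29.9
[0.10571704 0.03647518 0.14211066] 0.8957111123713136
clock 21.45 dp [-0.0076, 0.0008, -0.0004] rot [0.0011, -0.0017, -0.0064] q6 0.9 yaw0 -51.4
```

```bash
cat > tq.py <<'E'
from h import *
s=manip.sense();Y=R.from_quat(s["tcp_rot"]).as_matrix()[:,1];print(round(s["clock"],2),"yaw",round(np.degrees(np.arctan2(Y[1],Y[0])),1),"tz",round(s["torque"][2],3),"F",np.round(s["wrist_force"],1),"z",s["position"][2].round(4))
E
for i in 1 2 3; do python3 -m crank '{"dp":[[0.0005,0.0003,0],[0.001,0.0006,0],[0.001,0.0006,0]],"rot":[[0,0,0.083],[0,0,0.167],[0,0,0.167]]}' >/dev/null; python3 tq.py; done
```

```text
21.75 yaw -61.1 tz 0.099 F [0.6 0.8 2.9] z 0.3298
22.05 yaw -71.0 tz 0.151 F [0.7 1.3 1.8] z 0.3298
22.35 yaw -81.0 tz 0.388 F [0.3 1.6 4.1] z 0.3298
```

```bash
for i in 1 2 3; do python3 -m crank '{"dp":[[0.0003,0.0002,0],[0.0006,0.0004,0],[0.0006,0.0004,0]],"rot":[[0,0,0.05],[0,0,0.1],[0,0,0.1]]}' >/dev/null; python3 tq.py; done
```

```text
22.65 yaw -86.9 tz 0.237 F [-0.2  2.5  3.4] z 0.3297
22.95 yaw -93.0 tz 0.395 F [0.7 2.3 5.1] z 0.3297
23.25 yaw -99.0 tz 0.44 F [0.2 2.2 5.5] z 0.3297
```

```bash
for i in 1 2 3; do python3 -m crank '{"dp":[[0.0003,0.0002,0],[0.0006,0.0004,0],[0.0006,0.0004,0]],"rot":[[0,0,0.05],[0,0,0.1],[0,0,0.1]]}' >/dev/null; python3 tq.py; done
```

```text
23.55 yaw -105.0 tz 0.44 F [0.7 3.2 6.1] z 0.3297
23.85 yaw -111.0 tz 0.463 F [-0.3  1.   5.4] z 0.3298
24.15 yaw -117.0 tz 0.492 F [-0.4  1.8  5.5] z 0.3298
```

Torque plateaus near 0.45–0.5 N m (clutch slipping): screw tight. Release slightly and lift out.

```bash
python3 -m crank '{"dp":[[0,0,0],[0,0,0],[0,0,-0.01],[0,0,-0.03],[0,0,-0.08],[0,0,-0.16],[0,0,-0.24],[0,0,-0.24]],"rot":[[0,0,-0.04],[0,0,-0.08],[0,0,-0.08],[0,0,-0.08],[0,0,-0.08],[0,0,-0.08],[0,0,-0.08],[0,0,-0.08]]}'; python3 tq.py; python3 -c "
from h import *
import pickle
w=cam('wrist');s=manip.sense();pickle.dump((w,s),open('hold.pkl','wb'))
M=R.from_quat(s['tcp_rot']).as_matrix();p=np.array(s['position'])
c=p+M@[0,0,.171-.0505];print('cap ring px',proj(w,[c,c+M[:,0]*.015,c-M[:,0]*.015,c+M[:,1]*.015,c-M[:,1]*.015]).round(0).tolist())
g=cv2.cvtColor(w['img'],cv2.COLOR_BGR2GRAY)
th=np.arange(0,360,5.)
for r in(.0115,.0135,.0155):
  q=proj(w,[c+M@[r*np.cos(np.radians(a)),r*np.sin(np.radians(a)),0] for a in th]).astype(np.float32)
  print(r,cv2.remap(g,q[:,:1],q[:,1:],cv2.INTER_LINEAR).ravel().tolist())
goto([.5474,-.2058,.29],np.radians(-84.8))"
```

```text
clock: 24.95
position: [0.4489, 0.1177, 0.4558]
tcp_rot: [0.981, -0.194, 0.006, -0.0]
wrist_force: [0.6, 0.1, -2.6]
gripper_width: 0.0352
gripper_force: 30.0
24.95 yaw -112.3 tz 0.034 F [ 0.6  0.1 -2.6] z 0.4558
cap ring px [[276.0, 336.0], [276.0, 303.0], [276.0, 366.0], [314.0, 336.0], [239.0, 336.0]]
0.0115 [162, 161, 163, 164, 165, 166, 167, 169, 169, 167, 166, 164, 169, 160, 10, 2, 1, 15, 21, 29, 31, 31, 31, 39, 24, 57, 46, 58, 56, 59, 89, 102, 111, 99, 93, 83, 82, 83, 92, 102, 114, 103, 90, 58, 54, 57, 47, 58, 36, 40, 33, 31, 31, 20, 156, 168, 163, 166, 55, 65, 169, 163, 162, 161, 158, 162, 160, 163, 162, 165, 165, 162]
0.0135 [70, 69, 65, 89, 130, 144, 141, 136, 146, 158, 164, 162, 164, 146, 14, 173, 166, 165, 82, 26, 33, 33, 39, 34, 60, 45, 57, 70, 97, 98, 70, 114, 123, 122, 122, 121, 120, 122, 122, 121, 124, 114, 76, 104, 101, 65, 55, 48, 60, 34, 39, 36, 34, 24, 89, 172, 165, 163, 116, 18, 146, 113, 97, 90, 86, 99, 82, 72, 69, 69, 74, 77]
0.0155 [101, 65, 95, 137, 59, 62, 155, 128, 64, 83, 143, 66, 76, 106, 74, 78, 101, 131, 129, 22, 32, 35, 33, 56, 47, 54, 90, 105, 73, 122, 119, 110, 105, 104, 97, 94, 95, 95, 95, 104, 104, 112, 123, 125, 72, 107, 91, 54, 46, 58, 41, 28, 37, 22, 107, 82, 68, 80, 82, 83, 88, 98, 64, 96, 101, 70, 73, 95, 104, 70, 64, 121]
clock 25.0 dp [0.4291, 0.5231, -0.0153] rot [0.0001, -0.0059, -0.4589] q6 1.96 yaw0 -112.3
```

Ring samples show end-ticks at tool angles ≈70° and ≈294°, gap centre ≈2° (expected 6.6°): practically no slip in the grip, sleeve still consistent with 7. Back to the stand.

```bash
python3 -m crank '{"dp":[[0.429,0.523,-0.015],[0.429,0.523,-0.015],[0.429,0.523,-0.015],[0.429,0.523,-0.015],[0.429,0.523,-0.015],[0.429,0.523,-0.015],[0.429,0.523,-0.015],[0.429,0.523,-0.015]],"rot":[[0,0,-0.43],[0,0,-0.43],[0,0,-0.43],[0,0,-0.43],[0,0,-0.43],[0,0,-0.43],[0,0,-0.43],[0,0,-0.43]]}'; python3 -m crank '{"dp":[[0,0,0],[0,0,0]],"rot":[[0,0,0],[0,0,0]]}'; python3 -c "
from h import *
import pickle
goto([.5474,-.2058,.1+.107],np.radians(-86.5))
s=manip.sense();print(s['joint_pos'][5])
b=cam('side');c=cam('scene');w=cam('wrist');pickle.dump((b,c,w,s),open('ret.pkl','wb'))"
```

```text
clock: 25.8
position: [0.5467, -0.2104, 0.4537]
tcp_rot: [1.0, 0.028, -0.002, -0.0]
wrist_force: [-0.2, 0.7, -2.5]
gripper_width: 0.0352
gripper_force: 30.0
clock: 26.0
position: [0.5465, -0.2045, 0.4554]
tcp_rot: [1.0, 0.03, -0.001, -0.001]
wrist_force: [-0.0, 0.9, -3.5]
gripper_width: 0.0355
gripper_force: 30.0
clock 26.0 dp [0.0021, 0.0031, 0.1548] rot [-0.002, 0.0021, -0.0002] q6 0.94 yaw0 -86.5
0.9447328084112816
```

```bash
python3 -m crank '{"dp":[[0.002,0.003,0.05],[0.002,0.003,0.1],[0.002,0.003,0.155],[0.002,0.003,0.2],[0.002,0.003,0.24],[0.002,0.003,0.265],[0.002,0.003,0.27],[0.002,0.003,0.27]],"rot":[[0,0,0],[0,0,0],[0,0,0],[0,0,0],[0,0,0],[0,0,0],[0,0,0],[0,0,0]]}'; python3 tq.py;  for i in 1 2 3; do python3 -m crank '{"dp":[[0,0,0.005],[0,0,0.008],[0,0,0.008]],"rot":[[0,0,0],[0,0,0],[0,0,0]]}' >/dev/null; python3 tq.py; done
```

```text
clock: 26.95
position: [0.5481, -0.2065, 0.3222]
tcp_rot: [1.0, 0.03, 0.0, 0.0]
wrist_force: [-0.5, 0.1, -2.8]
gripper_width: 0.0352
gripper_force: 30.0
26.95 yaw -86.5 tz -0.075 F [-0.5  0.1 -2.8] z 0.3222
27.25 yaw -86.6 tz -0.044 F [-0.3  0.4 -3.5] z 0.3181
27.55 yaw -86.6 tz 0.039 F [ 0.4 -0.7 -3.3] z 0.3134
27.85 yaw -86.6 tz 0.026 F [-1.5 -0.8 -0.2] z 0.3101
```

```bash
for i in 1 2 3; do python3 -m crank '{"dp":[[0,0,0.003],[0,0,0.006],[0,0,0.006]],"rot":[[0,0,0],[0,0,0],[0,0,0]]}' >/dev/null; python3 tq.py; done
```

```text
28.15 yaw -86.5 tz -0.046 F [-7.2  1.6 14.7] z 0.3097
28.45 yaw -86.5 tz 0.145 F [-13.6   5.7  29.4] z 0.3095
28.75 yaw -86.5 tz 0.127 F [-18.    8.8  40.9] z 0.309
```

```bash
python3 -m crank '{"dp":[[0,0,-0.01],[0,0,-0.022],[-0.0026,-0.0012,-0.022],[-0.0026,-0.0012,-0.022]],"rot":[[0,0,0],[0,0,0],[0,0,0],[0,0,0]]}' >/dev/null; python3 tq.py; for i in 1 2 3; do python3 -m crank '{"dp":[[0,0,0.002],[0,0,0.004],[0,0,0.004]],"rot":[[0,0,0],[0,0,0],[0,0,0]]}' >/dev/null; python3 tq.py; done
```

```text
29.15 yaw -86.6 tz 0.009 F [ 0.9  0.7 -2.5] z 0.3108
29.45 yaw -86.6 tz 0.005 F [ 0.5 -1.  -1. ] z 0.3096
29.75 yaw -86.6 tz -0.03 F [ 0.5 -3.9 -0.7] z 0.3077
30.05 yaw -86.6 tz -0.035 F [ 0.7 -4.1 -1.4] z 0.3057
```

```bash
for i in 1 2 3 4 5; do python3 -m crank '{"dp":[[0,0.0002,0.003],[0,0.0002,0.005],[0,0.0002,0.005]],"rot":[[0,0,0],[0,0,0],[0,0,0]]}' >/dev/null; python3 tq.py; done
```

```text
30.35 yaw -86.6 tz -0.014 F [ 1.5 -5.4 -0.7] z 0.3034
30.65 yaw -86.6 tz -0.054 F [ 2.6 -5.4 -0.4] z 0.3008
30.95 yaw -86.6 tz -0.047 F [ 1.7 -5.  -0.3] z 0.2982
31.25 yaw -86.6 tz -0.055 F [ 1.9 -5.6  0.3] z 0.2957
31.55 yaw -86.5 tz -0.071 F [ 0.7 -4.1  4.1] z 0.2939
```

```bash
for i in 1 2; do python3 -m crank '{"dp":[[0,0.0002,0.002],[0,0.0002,0.002]],"rot":[[0,0,0],[0,0,0]]}' >/dev/null; python3 tq.py; done
```

```text
31.75 yaw -86.5 tz -0.039 F [-1.6 -2.5 10.2] z 0.2938
31.95 yaw -86.5 tz -0.01 F [-3.3 -1.1 15.4] z 0.2938
```

```bash
python3 -m crank '{"dp":[[0,0,-0.003],[0,0,-0.003]],"rot":[[0,0,0],[0,0,0]]}'>/dev/null; python3 -m crank '{"dp":[[0,0,0],[0,0,0],[0,0,0],[0,0,0],[0,0,0],[0,0,-0.06],[0,0,-0.15],[0,0,-0.19]],"rot":[[0,0,0],[0,0,0],[0,0,0],[0,0,0],[0,0,0],[0,0,0],[0,0,0],[0,0,0]]}' 1; python3 -c "
from h import *
X=np.array([.998,.06,0]);P=np.array([.5471,-.2072,0])-.0246*X;goto([P[0],P[1],.387-.171],np.radians(-86.5))"
```

```text
clock: 32.95
position: [0.5472, -0.2074, 0.3919]
tcp_rot: [1.0, 0.03, 0.002, 0.001]
wrist_force: [0.8, -0.7, 1.9]
gripper_width: 0.0917
gripper_force: 0.0
clock 32.95 dp [-0.0495, -0.0004, 0.0096] rot [0.0028, -0.0045, -0.0009] q6 0.94 yaw0 -86.6
```

```bash
python3 -m crank '{"dp":[[-0.05,0,0.008],[-0.05,0,0.008],[-0.05,0,0.008]],"rot":[[0,0,0],[0,0,0],[0,0,0]]}' >/dev/null; python3 ticks.py; python3 -c "
from h import *
goto([.4454-.0,.1158,.26],np.radians(-86.5))"
```

```text
off mm [ 1.5 -1. ] ticks [13, 37, 62, 86, 110, 134, 157, 179, 202, 321, 347] zero tick 321 ten 202 gap 119
off mm [-0.5  0. ] ticks [60, 84, 108, 134, 159, 185, 209, 234, 257, 282, 304] zero tick 60 ten 304 gap 116
clock 33.3 dp [-0.1139, -0.6567, -0.095] rot [-0.0006, 0.0, -0.0012] q6 0.92 yaw0 -86.6
```

```bash
python3 -m crank '{"dp":[[0,0,-0.08],[-0.02,-0.1,-0.08],[-0.152,-0.656,-0.08],[-0.152,-0.656,-0.08],[-0.152,-0.656,-0.08],[-0.152,-0.656,-0.08],[-0.152,-0.656,-0.08],[-0.152,-0.656,-0.08]],"rot":[[0,0,0],[0,0,0],[0,0,0],[0,0,0],[0,0,0],[0,0,0],[0,0,0],[0,0,0]]}'; python3 -m crank '{"dp":[[0,-0.04,0.16],[0,-0.04,0.2],[0,-0.04,0.24],[0,-0.04,0.24],[0,-0.04,0.24]],"rot":[[0,0,0],[0,0,0],[0,0,0],[0,0,0],[0,0,0]]}'; python3 -c "
from h import *
import pickle
S=np.array([.4454,.1158,.058])
def slot(c,S,name):
    # top-down rectified patch of head, 0.1mm/px, +-12mm
    r=np.arange(-.012,.0121,.0001);X,Y=np.meshgrid(r,r);m=proj(c,np.stack([S[0]+X,S[1]+Y,0*X+S[2]],-1).reshape(-1,3)).reshape(*X.shape,2).astype(np.float32)
    g=cv2.remap(cv2.cvtColor(c['img'],cv2.COLOR_BGR2GRAY),m[...,0],m[...,1],cv2.INTER_CUBIC).astype(np.float32);g-=cv2.GaussianBlur(g,(0,0),25);g=cv2.GaussianBlur(g,(0,0),3);mask=(X**2+Y**2<.010**2)
    res=[]
    for a in range(0,180,2):
        n=-np.sin(np.radians(a))*X+np.cos(np.radians(a))*Y
        for o in np.arange(-.004,.0041,.0005): res.append((g[(abs(n-o)<.0004)&mask].mean(),a,round(o*1e3,1)))
    print(name,sorted(res)[:4])
slot(pickle.load(open('globe2.pkl','rb')),S,'before');c=cam('wrist');print('head px',proj(c,[S])[0]);slot(c,S,'after')
b=cam('side');bg=cv2.imread('pics/side0.png')
d=lambda x0,y0,x1,y1:cv2.absdiff(b['img'],bg)[y0:y1,x0:x1].mean().round(1)
print('driver',d(280,240,306,285),'mug',d(330,238,366,285),'tin',d(293,212,348,246),'jar',d(234,152,258,190),'brush',d(330,315,425,345),'bench',d(380,300,400,312))
T=bg[238:300,280:306];r=cv2.matchTemplate(b['img'][230:308,272:314],T,cv2.TM_CCOEFF_NORMED);print('driver shift px',np.array(cv2.minMaxLoc(r)[3])-8,r.max())"
```

```text
clock: 34.1
position: [0.4253, 0.1168, 0.4237]
tcp_rot: [1.0, 0.031, 0.0, -0.0]
wrist_force: [0.1, 0.1, -0.2]
gripper_width: 0.0918
gripper_force: 0.0
clock: 34.6
position: [0.4255, 0.1344, 0.3043]
tcp_rot: [1.0, 0.03, 0.0, -0.0]
wrist_force: [-0.5, 0.0, 0.2]
gripper_width: 0.0922
gripper_force: 0.0
before [(np.float32(-5.795451), 174, np.float64(2.0)), (np.float32(-5.4994283), 172, np.float64(2.0)), (np.float32(-5.2972336), 176, np.float64(2.0)), (np.float32(-4.5008583), 170, np.float64(2.0))]
head px [302.76981454 206.03745755]
after [(np.float32(-49.625107), 106, np.float64(1.0)), (np.float32(-48.092583), 104, np.float64(1.0)), (np.float32(-46.431488), 108, np.float64(1.0)), (np.float32(-44.056618), 106, np.float64(1.5))]
driver 5.6 mug 1.9 tin 2.0 jar 1.9 brush 2.0 bench 2.0
driver shift px [0 0] 0.9786982
```

```bash
python3 -m crank '{"dp":[[0,0,-0.1],[0,0,-0.2],[0,0,-0.2],[0,0,-0.2]],"rot":[[0,0,0],[0,0,0],[0,0,0],[0,0,0]]}' >/dev/null; python3 -c "
from rig import manip
print(manip.close_job())"
```

```text
the job is handed in; nothing more can be done
None
```

The job is handed in at about 35 s: the sleeve is in the click at 7, the screw turned about 68° clockwise to its stop (torque levelled near 0.5 N m), the driver is fully home upright in its stand, and the other things on the bench show no movement in the side camera.

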